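Bleed the stone-stabilising pot

ROBOT

A 7-joint arm with a two-finger parallel gripper is mounted at the origin on the work surface. World frame = base frame: x ahead of the robot, y to its left, z up, the work surface at z = 0. Lengths are in m, angles in rad, forces in N, time in s.
With the tool pointing down it reaches from about 0.35 to 0.9 m from the base axis. Payload 8.1 kg.
Tool frame: the origin (TCP) lies midway between the tips of the shut fingers; the grasp point (between the pads) lies 19 mm behind it; z points along the fingers, y is the line along which they close (so a half turn about z gives the same grasp; the last joint's range is limited). The gripper opens to 92 mm and grips with 3 to 60 N. Pads are 19 mm wide; open, the fingers measure 130 mm over their backs; the gripper's body (75 mm by 190 mm) begins 47 mm behind the grasp point.
Start: joints at [1.142, 0.434, 0.025, 1.573, -0.012, 1.134, -0.075], TCP at [0.2, -0.592, 0.227] pointing down, gripper open.
Joint ranges: [-2.62, 2.62], [-0.44, 2.09], [-1.27, 1.32], [0.08, 2.57], [-1.32, 4.46], [0.12, 2], [-2.74, 2.74]. Speed limits (rad/s): [2.22, 2.22, 3.01, 3.01, 3.14, 3.14, 3.14].

INTERFACE

Orientations are given as a rotation vector (axis times angle).
In Python, from cell import arm gives the robot as it stands.
- The arm moves only by the tool carry_out, never from a script. Its arguments are lists of equal length, an entry for each row: "claw": the finger opening in cm, from 0 to 9.18; "delta_pos": the shift along the tool's x, y, z in cm, a list of three; "angular": the turn, a rotation vector about the tool's x, y, z in rad, a list of three. In form: {"claw": [claw, ...], "delta_pos": [[dx, dy, dz], ...], "angular": [[ax, ay, az], ...]}. A call has 1 to 20 rows; each row shifts and turns the commanded pose from where the row before left it, along the tool's axes as they then stand; what a row does not reach is not made up. A row lasts 1/10 s, in which the tool goes at most 50 mm and 8.59 degrees, less where a joint would pass 70% of its speed; a pose out of reach is approached as far as the arm can. A call with a gripper value outside its range is refused whole. The fingers move at their own pace and stop on an object; "force" is the grip in N (left out, the last holds). Time passes only in rows, so rows that do not move let the fingers close. It gives the time, the measured TCP pose, the force, the opening and the grip force at its end, in the units of the state.
- arm.observe(): the state, without advancing time (a new reading comes with each control period).
- arm.get_image(name): name is "scene" or "top"; returns a dict with "frame" (384x512x3 uint8, red, green, blue), "mtx" (3x3 intrinsics, pixels), "T" (4x4, takes a point from camera to world coordinates). Camera axes: x right, y down, z forward; pixel columns grow to the right and rows downward; lengths in m; the calibration is good to about 2 mm. A picture is of the moment at which its call begins. There is no depth.
- arm.sign_off(): hands the job in; it is judged then, once.
Trained networks look in a picture, given as the dict that the camera call returned (one of the last four; its "shot" number tells which), for a name from the list of things; names that differ only in an ending like _2 or _b are one class to them, and where a whole thing is asked for, a point or a joint stands for the part that bears it (a point fixed in the world has none). Each returns a list of dicts, best first, with "conf" (0 to 1); they miss things now and then, are a little off and sometimes report something else, mostly with a low value. They report only what shows in the picture. A call takes as long as a camera call.
- arm.look_for(label, picture): "centre" ([column, row] as shares, 0 to 1, of the picture: columns of its width, rows of its height, amid what is visible of it).
- arm.trace(label, picture): "region" (384x512 bool, what is visible of it) and "centre" ([column, row] as shares, 0 to 1, of the picture: columns of its width, rows of its height, amid what is visible of it).
- arm.place_of(label, picture): "centre" ([column, row] as shares, 0 to 1, of the picture: columns of its width, rows of its height: a listed point, or the origin of a listed thing).
The state is a dict: "clock": time; "joints": joint angles; "dq": joint speeds; "joint_efforts": joint torques, N m; "position": TCP position; "ee_rot": TCP orientation; "force": force on the tool from outside, world axes, zero at the start; "ft_torque": the same for the moment, N m; "width": opening from 0.0 (shut) to 1.0 (fully open); "gripper_force": force on a finger pad.
Only numpy, scipy, OpenCV 4.12 (cv2) and the standard library are available. Lean on these libraries where they do the work, as an engineer would, in place of code of your own. Each camera call takes 0.05 s, during which the arm holds its last target. There are 200 camera calls.

TASK

The blue-lidded stone pot on the sorting table must be bled before it is opened: unscrew the small knurled brass lock nut on its valve all the way up its pin and let go, then press the freed pin tip gently straight down to its stop, keep it there for about two seconds, and let it spring back. Do not bend the valve sideways, leave the nut unscrewed, and leave the red-lidded pot and the other things on the table alone.

Things in the scene. Friction and masses are not known exactly. Their poses are not given: they have to be found in the camera images.
- pot_blue: Fixed round aluminium pot with a BLUE lid, 130 mm across; lid top 92 mm above its origin (centre of underside), four bolt heads 6 mm tall near its rim. Its z axis (up) is the valve's axis. The valve stem stands mid-lid in a rubber grommet (22 mm across, 8 mm tall) that gives sideways like a spring: about 4 N m per rad about the lid's centre, 10 N at the nut tilts it 0.1 rad.
- pot_red: The same pot with a RED lid, with a valve of the same look in the middle of the lid (top 142 mm above the table): not to be touched. Origin at the centre of its underside.
- stem_mouth (a point): Mouth of the blue pot's steel valve stem (12 mm across, 12 mm clear above the grommet), on the valve axis, 112 mm above the table, z up along the stem. A valve core sits in it at a depth that differs each time and is not measured: its rim (9 mm across, seat of the nut) stands 2 to 7 mm above this point. Nut and pin stand on that rim.
- lock_nut (a joint): Angle (rad) of the knurled brass lock nut: 13 mm across, 10 mm tall, red mark on one side. 0 = screwed down on the core's rim; grows anticlockwise seen from above; stop at 4.6, captive; starts at 0 to 0.5. Climbs 1.2 mm per rad up the pin; friction 0.05 N m, stays where left. Fingers that turn it without rising with it push the pin down instead; it springs back on release.
- valve_pin (a joint): How far (m) the steel valve pin is pressed in: 0 = up, 0.004 = at its stop. 4.4 mm thick, round head 7 mm across; its tip ends 26 mm above the core's rim when up, on the valve axis. Spring: 4 N to start moving, 8 N at the stop; a load over 20 N damages it. It carries the nut down with it, so it moves only as far as the nut has been unscrewed from the rim.
- scale: Bystander, loose: pocket scale (75 x 125 x 20 mm). Origin at the centre of its underside.
- loupe: Bystander, loose: loupe (steel cased folding eye glass, 62 x 28 x 18 mm). Origin at the centre of its underside.
- tweezers: Bystander, loose: steel tweezers (120 mm). Origin at the centre of its underside.
- dust_cap: Bystander, loose: the valve's black dust cap (16 mm across, 22 mm tall). Origin at the centre of its underside.
- rock_pale: Bystander, loose: pale rock (about 40 x 30 mm, 30 mm high). Origin at the centre of its underside.
- rock_dark: Bystander, loose: black rock (about 45 x 35 mm, 32 mm high). Origin at the centre of its underside.
- rock_pink: Bystander, loose: pink stone (about 22 x 18 mm, 17 mm high). Origin at the centre of its underside.

How it is judged:
On the way, in this order (a step that is already met when the one before it is completed fails the run):
1. the lock nut is unscrewed to 3.9 rad or more and let go, with the pin up (value of joint lock_nut above 3.9 rad and value of joint valve_pin below 0.001 m and contact force between the fingers and pot_blue below 0.1 N), for 0.1 s.
2. with the nut unscrewed, the pin is pressed in more than 3 mm and kept there for 1 s (value of joint lock_nut above 3.9 rad and value of joint valve_pin above 0.003 m), for 1 s.
At the end, for the whole second after the job is handed in: The blue pot's lock nut is still unscrewed (3.9 rad or more), its pin has sprung back up (within 1 mm), the valve stem stands upright (within 0.05 rad) and nothing of the robot touches the pot (all of step 1 and angle between stem_mouth's own z axis and vertical below 0.05 rad and contact force between the arm and pot_blue below 0.1 N).
It fails at once if the tip of the valve pin is loaded with more than 20 N (contact force between anything else and valve_pin_c0 above 20 N).
It fails at once if the valve stem is bent over by more than 0.13 rad (angle between stem_mouth's own z axis and vertical above 0.13 rad).
It fails at once if the red-lidded pot or its valve is touched by the robot (contact force between any of the fingers, the arm and pot_red above 1 N).
It fails at once if a loose bystander is moved by more than 15 mm (distance of any of scale, loupe, tweezers, dust_cap, rock_pale, rock_dark, rock_pink from where it was at the start of the episode above 0.015 m).
It also fails if it takes over 72 s, if anything falls off the work surface, if the arm or the gripper's body presses on something with over 40 N, if the wrist force passes 120 N, or if a joint passes its speed limit or range.

## Working session

There is one attempt and no reset: what is moved stays moved. The work goes in short steps, Python scripts to look and compute and a tool call to move; the robot and the scene stay as the last step left them, time stands still between calls to the robot, and variables do not carry over. Pictures are saved under pics/ and viewed, at most 10 in all, crops included, and the job is handed in when it is done.

Besides the shell and the picture viewer there is one more tool, called after ">>>" by a JSON object that holds its "op" and its "data", one argument or row to a line. carry_out: Moves the arm, as the interface text tells. Its arguments: {"type":"object","properties":{"claw":{"type":"array","items":{"type":"number"}},"delta_pos":{"type":"array","items":{"type":"array","items":{"type":"number"}}},"angular":{"type":"array","items":{"type":"array","items":{"type":"number"}}},"force":{"type":"number"}},"required":["claw","delta_pos","angular"]}

```bash
mkdir -p pics; cat > h.py <<'E'
import numpy as np,cv2
from cell import arm
def ray(p,uv):
    u=uv[0]*512; v=uv[1]*384
    d=p["T"][:3,:3]@np.linalg.inv(p["mtx"])@np.array([u,v,1.]); return p["T"][:3,3],d/np.linalg.norm(d)
def atz(p,uv,z):
    o,d=ray(p,uv); return o+d*(z-o[2])/d[2]
def tri(rs):
    A=0;b=0
    for o,d in rs:
        P=np.eye(3)-np.outer(d,d);A=A+P;b=b+P@o
    return np.linalg.solve(A,b)
def proj(p,X):
    T=np.linalg.inv(p["T"]);c=T[:3,:3]@np.asarray(X)+T[:3,3];q=p["mtx"]@c;return q[:2]/q[2]
E
cat > a.py <<'E'
from h import *
np.set_printoptions(precision=4,suppress=True)
P={n:arm.get_image(n) for n in("scene","top")}
for n,p in P.items():
    cv2.imwrite(f"pics/{n}0.png",p["frame"][:,:,::-1]); print(n,p["T"][:3,3],p["mtx"][0,0])
for l in["stem_mouth","pot_blue","pot_red","lock_nut","valve_pin"]:
    rs=[]
    for n,p in P.items():
        r=arm.place_of(l,p) if l in("stem_mouth","pot_blue","pot_red") else arm.look_for(l,p)
        print(l,n,[(np.round(np.array(x["centre"])*[512,384],1),round(x["conf"],2)) for x in r[:3]])
        if r: rs.append(ray(p,r[0]["centre"]))
    if len(rs)==2: print(tri(rs))
s=arm.observe();print(s)
E
python3 a.py
```

```text
scene [1.2636 0.2527 0.8991] 408.4202521017187
top [0.3023 0.0086 1.2347] 369.62229739434264
stem_mouth scene [(array([199. , 163.7]), 0.62)]
stem_mouth top [(array([317.8, 197.9]), 0.5)]
[ 0.5346 -0.1838  0.0929]
pot_blue scene [(array([199.4, 182.6]), 0.74)]
pot_blue top [(array([310.6, 203.6]), 0.84)]
[ 0.5349 -0.18    0.0147]
pot_red scene [(array([311.2, 227.6]), 0.56)]
pot_red top [(array([211.1, 198.1]), 0.63)]
[0.5634 0.1648 0.0005]
lock_nut scene []
lock_nut top []
valve_pin scene [(array([199.7, 172.1]), 0.49)]
valve_pin top [(array([317.1, 197.2]), 0.16)]
[ 0.5415 -0.1836  0.0665]
{'clock': 0.6, 'joints': array([ 1.1424,  0.4345,  0.025 ,  1.5732, -0.0116,  1.134 , -0.0751]), 'dq': array([-0.0003, -0.0009,  0.0013, -0.0002, -0.0008, -0.0014, -0.0018]), 'joint_efforts': array([ -0.0007, -66.7333,   0.9829, -31.4692,  -0.0608,   0.033 ,
        -0.    ]), 'position': array([ 0.2   , -0.5922,  0.2268]), 'ee_rot': array([3.1   , 0.5093, 0.    ]), 'force': array([0.365 , 0.2063, 0.6074]), 'ft_torque': array([-0.0303,  0.0623,  0.0067]), 'gripper_force': 0.0, 'width': 0.9936690168035169}
```

```bash
python3 -c "
import cv2,numpy as np
a=cv2.imread('pics/scene0.png');b=cv2.imread('pics/top0.png')
cv2.imwrite('pics/v1.png',np.vstack([np.hstack([cv2.resize(a,(400,300)),cv2.resize(b,(400,300))]),np.hstack([cv2.resize(a[125:200,150:250],(400,300),interpolation=2),cv2.resize(b[155:245,260:380],(400,300),interpolation=2)])]))"
```

```text
(no output)
```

View pics/v1.png

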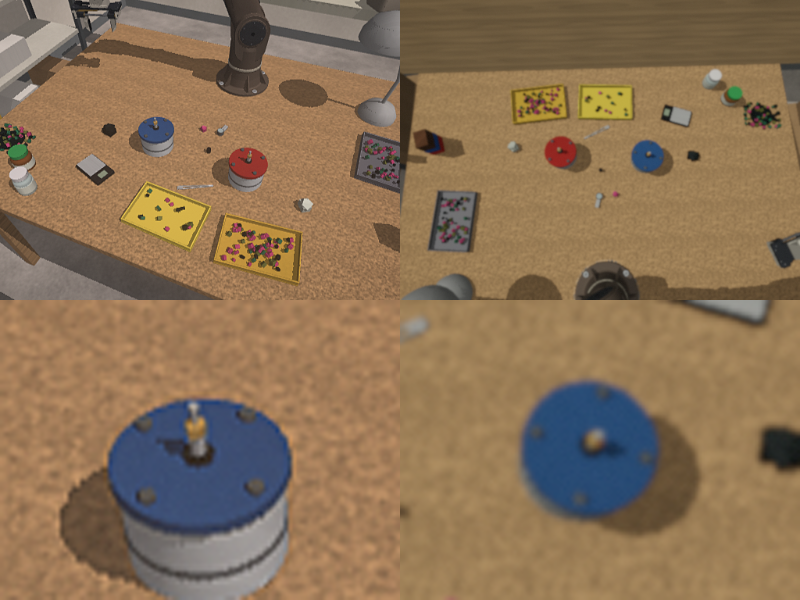

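The scene view shows the blue pot at about (199,163), with the nut near (199,157) and the pin tip near (198.5,151.5). The top view shows the nut near (318.5,197). I'll refine the axis by fitting the lid outline.

```bash
cat > b.py <<'E'
from h import *
from scipy.optimize import minimize
np.set_printoptions(precision=4,suppress=True)
a=np.linspace(0,2*np.pi,120)
for n in("scene","top"):
    p=arm.get_image(n); f=p["frame"]; h=cv2.cvtColor(f,cv2.COLOR_RGB2HSV)
    m=((h[...,0]>98)&(h[...,0]<125)&(h[...,1]>110)).astype(np.uint8)
    k,l,st,c=cv2.connectedComponentsWithStats(m); u=proj(p,[.535,-.184,.092])
    i=min((j for j in range(1,k) if st[j,4]>300),key=lambda j:np.hypot(*(c[j]-u)))
    cs,_=cv2.findContours((l==i).astype(np.uint8),0,2); hull=cv2.convexHull(max(cs,key=cv2.contourArea)); pts=hull[:,0]+.5
    S=8
    M=np.zeros((384*S,512*S),np.uint8); cv2.fillPoly(M,[((hull)*S+S//2).astype(int)],1)
    M=cv2.dilate(M,np.ones((S,S),np.uint8))
    def cost(x):
        q=np.array([proj(p,[x[0]+.065*np.cos(t)*1,x[1]+.065*np.sin(t),z]) for t in a for z in(.092,.092-abs(x[2]))])
        N=np.zeros_like(M); cv2.fillPoly(N,[cv2.convexHull((q*S).astype(np.int32))],1)
        return np.sum(M!=N)/M.sum()
    r=minimize(cost,[.535,-.184,.005],method="Nelder-Mead",options=dict(initial_simplex=[[.535,-.184,.005],[.545,-.184,.005],[.535,-.174,.005],[.535,-.184,.012]],maxiter=80))
    print(n,r.x,r.fun)
p=arm.get_image("scene");q=arm.get_image("top")
r1=ray(p,np.array([199,152])/[512,384]);r2=ray(q,np.array([318.8,197.2])/[512,384])
print(atz(p,np.array([199,152])/[512,384],.141),atz(q,np.array([318.8,197.2])/[512,384],.125))
E
python3 b.py
```

```text
scene [ 0.5388 -0.176   0.0011] 0.041530508383778864
top [ 0.5311 -0.1824  0.0001] 0.078177814196456
[ 0.5365 -0.177   0.141 ] [ 0.5306 -0.1828  0.125 ]
```

>>> {"op": "carry_out", "data": {
  "claw": [9,9],
  "delta_pos": [
    [0,0,0],
    [0,0,0]
  ],
  "angular": [
    [0,0,0.1],
    [0,0,0]
  ]
}}

```text
clock: 1.0
position: [0.2001, -0.5922, 0.2267]
ee_rot: [3.122, 0.351, -0.0]
force: [0.3, -0.9, -0.0]
width: 0.983
gripper_force: 0.0
```

```bash
python3 -c "
from h import *
s=arm.observe();print(s['joints'],s['position'],s['ee_rot'],s['clock'])"
```

```text
[ 1.12655792  0.4340881   0.04791364  1.57464145 -0.02217879  1.13331516
 -0.16737731] [ 0.2000742  -0.59215564  0.22674951] [ 3.12181877e+00  3.51096420e-01 -4.77826297e-05] 1.0
```

```bash
cat > c.py <<'E'
from h import *
from scipy.optimize import minimize,least_squares
np.set_printoptions(precision=4,suppress=True)
a=np.linspace(0,2*np.pi,400)
for n in("scene","top"):
    p=arm.get_image(n); f=p["frame"]; h=cv2.cvtColor(f,cv2.COLOR_RGB2HSV)
    for nm,g in(("blue",[.535,-.18,.092]),("red",[.563,.165,.092])):
        r=f[...,0].astype(float);b=f[...,2].astype(float)
        sc=(b-r)/(b+r+1) if nm=="blue" else None
        if nm=="blue": m=sc>0.12
        else: m=(h[...,1]>150)&((h[...,0]<6)|(h[...,0]>172))
        m=m.astype(np.uint8)
        u=proj(p,g); w=np.zeros_like(m); cv2.circle(w,tuple(int(t) for t in u),36,1,-1); m=m*w
        k,l,st,c=cv2.connectedComponentsWithStats(m); i=1+np.argmax(st[1:,4])
        cs,_=cv2.findContours((l==i).astype(np.uint8),0,2); hp=cv2.convexHull(max(cs,key=cv2.contourArea))[:,0]
        e=cv2.fitEllipse(max(cs,key=cv2.contourArea))
        q=np.array([proj(p,[g[0]+.065*np.cos(t),g[1]+.065*np.sin(t),.092]) for t in a]).astype(np.float32)
        e2=cv2.fitEllipse(q); ec=np.array(e[0])
        d=ec-np.array(e2[0]); uv=(u+d)/[512,384]; uv5=(u+d+.5)/[512,384]
        print(n,nm,st[i],"ell",ec,e[1],"exp",e2[0],e2[1],"pos",atz(p,uv,.092)[:2],atz(p,uv5,.092)[:2])
E
python3 c.py
```

```text
scene blue [ 177  150   46   34 1064] ell [199.4213 166.8196] (31.003992080688477, 45.32044219970703) exp (199.6497344970703, 164.88243103027344) (31.804555892944336, 46.26436233520508) pos [ 0.5423 -0.1771] [ 0.5436 -0.1749]
scene red [ 293  189   50   40 1362] ell [317.2559 208.8142] (37.96176528930664, 48.94813919067383) exp (314.91302490234375, 206.8256072998047) (37.76108169555664, 50.715030670166016) pos [0.5673 0.1724] [0.5684 0.1741]
top blue [ 297  180   40   40 1212] ell [316.4301 199.5698] (38.22707748413086, 39.905487060546875) exp (316.1642150878906, 198.2859344482422) (39.933807373046875, 41.651771545410156) pos [ 0.5308 -0.1806] [ 0.5292 -0.182 ]
top red [ 186  175   40   39 1094] ell [205.3583 194.1667] (36.833587646484375, 37.97221374511719) exp (206.82040405273438, 192.73886108398438) (39.70991897583008, 41.35239791870117) pos [0.5585 0.1696] [0.5568 0.168 ]
```

>>> {"op": "carry_out", "data": {
  "claw": [9,9,9,9,9,9,9,9,9,9,9,9,9,9,9],
  "delta_pos": [
    [3,-2.34,0],
    [3,-2.34,0],
    [3,-2.34,0],
    [3,-2.34,0],
    [3,-2.34,0],
    [3,-2.34,0],
    [3,-2.34,0],
    [3,-2.34,0],
    [3,-2.34,0],
    [3,-2.34,0],
    [3,-2.34,0],
    [3,-2.34,0],
    [3,-2.34,0],
    [2.8,-2.3,0],
    [0,0,0]
  ],
  "angular": [
    [0,0,0],
    [0,0,0],
    [0,0,0],
    [0,0,0],
    [0,0,0],
    [0,0,0],
    [0,0,0],
    [0,0,0],
    [0,0,0],
    [0,0,0],
    [0,0,0],
    [0,0,0],
    [0,0,0],
    [0,0,0],
    [0,0,0]
  ]
}}

```text
clock: 2.6
position: [0.5373, -0.1739, 0.2268]
ee_rot: [-3.117, -0.369, -0.003]
force: [0.6, -0.6, -1.0]
width: 0.982
gripper_force: 0.0
```

```bash
cat > d.py <<'E'
from h import *
import sys
np.set_printoptions(precision=4,suppress=True)
s=arm.observe();print(s['joints'],s['position'],s['ee_rot'],s['clock'],s['force'],s['width'])
from scipy.spatial.transform import Rotation as R
Q=R.from_rotvec(s['ee_rot']).as_matrix()
p=arm.get_image("scene");f=p["frame"][:,:,::-1].copy()
u=proj(p,s['position']);print(u)
y0=int(u[1])-50;x0=int(u[0])-65
v=cv2.resize(f[y0:y0+100,x0:x0+130],None,fx=6,fy=6,interpolation=2)
for X in(s['position'],s['position']+Q[:,1]*.046,s['position']-Q[:,1]*.046,[.535,-.18,.142]):
    c=proj(p,X); cv2.circle(v,tuple(int(t) for t in (c-[x0,y0])*6),3,(0,255,0),-1);print(c)
print(x0,y0); cv2.imwrite(sys.argv[1],v)
E
python3 d.py pics/v2.png
```

```text
[ 0.3467  0.3463 -0.1684  1.7124  0.0609  1.0869 -1.1752] [ 0.5373 -0.1739  0.2268] [-3.1174 -0.3692 -0.0035] 2.6 [ 0.6298 -0.5602 -0.9597] 0.9816030318135288
[197.1707 127.7548]
[197.1707 127.7548]
[179.7639 126.0608]
[214.6989 129.4606]
[198.2332 151.1162]
132 77
```

View pics/v2.png

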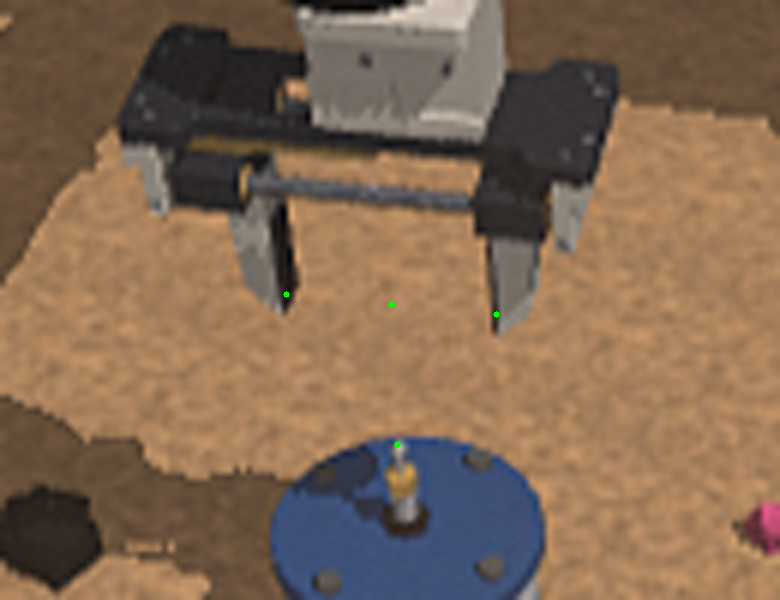

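The scene shows the pin tip on the projected point for (0.535,-0.18,0.142), near pixel (400,446) in the crop, and the finger tips match their projections to within 1 px. I'm going down open around the valve.

>>> {"op": "carry_out", "data": {
  "claw": [9,9,9,9,9,9,4,3,3,3,3,3],
  "delta_pos": [
    [-0.47,0.56,0],
    [0,0,2.5],
    [0,0,3],
    [0,0,3],
    [0,0,2],
    [0,0,0.93],
    [0,0,0],
    [0,0,0],
    [0,0,0],
    [0,0,0],
    [0,0,0],
    [0,0,0]
  ],
  "angular": [
    [0,0,0],
    [0,0,0],
    [0,0,0],
    [0,0,0],
    [0,0,0],
    [0,0,0],
    [0,0,0],
    [0,0,0],
    [0,0,0],
    [0,0,0],
    [0,0,0],
    [0,0,0]
  ],
  "force": 3
}}

```text
clock: 3.85
position: [0.5311, -0.1862, 0.1128]
ee_rot: [3.121, 0.354, 0.001]
force: [-0.3, 0.1, -0.1]
width: 0.507
gripper_force: 0.0
```

```bash
python3 d.py pics/v3.png
```

```text
[ 0.3547  0.463  -0.1537  1.8492  0.0924  0.8356 -1.1901] [ 0.5311 -0.1862  0.1128] [3.1213 0.354  0.0009] 3.85 [-0.3207  0.0684 -0.0567] 0.5065590570708102
[197.7571 157.4453]
[197.7571 157.4453]
[181.7722 155.6523]
[213.8507 159.2505]
[198.2332 151.1162]
132 107
```

View pics/v3.png

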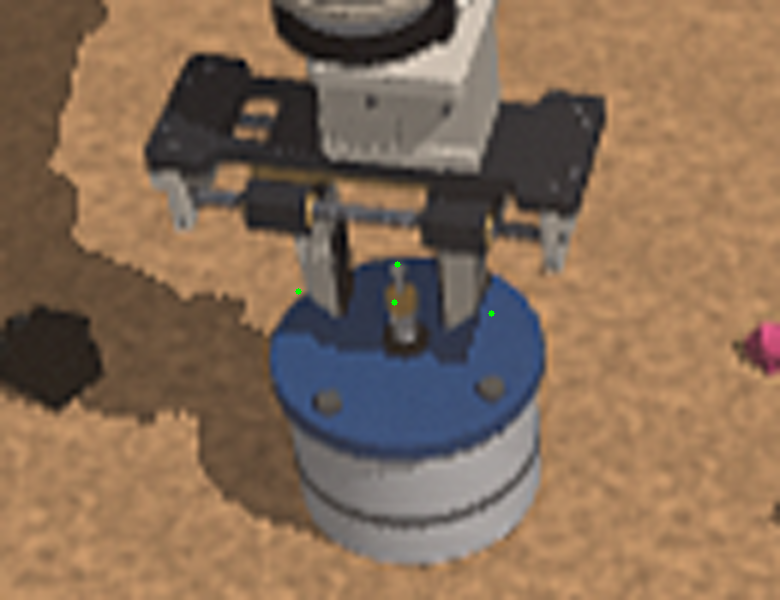

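The picture shows the valve between the fingers: nut at (402,300) in the crop, TCP at about (397,304), 2 mm or so to the left of it. I'll centre and close softly.

>>> {"op": "carry_out", "data": {
  "claw": [3,3,2,2,1,1,1,1,1,1,1,1],
  "delta_pos": [
    [0.4,-0.49,0],
    [0,0,0],
    [0,0,0],
    [0,0,0],
    [0,0,0],
    [0,0,0],
    [0,0,0],
    [0,0,0],
    [0,0,0],
    [0,0,0],
    [0,0,0],
    [0,0,0]
  ],
  "angular": [
    [0,0,0],
    [0,0,0],
    [0,0,0],
    [0,0,0],
    [0,0,0],
    [0,0,0],
    [0,0,0],
    [0,0,0],
    [0,0,0],
    [0,0,0],
    [0,0,0],
    [0,0,0]
  ],
  "force": 3
}}

```text
clock: 5.1
position: [0.5338, -0.1811, 0.1125]
ee_rot: [3.121, 0.353, 0.001]
force: [0.4, -4.9, 0.0]
width: 0.137
gripper_force: 3.0
```

```bash
cat > e.py <<'E'
from h import *
from scipy.spatial.transform import Rotation as R
np.set_printoptions(precision=4,suppress=True)
F=[]
for i in range(4):
    s=arm.observe();F.append(s['force']); 
    if i<3: arm.get_image("top")
s=arm.observe();Q=R.from_rotvec(s['ee_rot']).as_matrix();F=np.mean(F,0)
print('t',s['clock'],'q',s['joints'],'pos',s['position'],'rot',s['ee_rot'],'w mm',s['width']*92,'grip',s['gripper_force'])
print('Fworld',F,'Ftool',Q.T@F,'T',s['ft_torque'],'toolx',Q[:,0])
E
python3 e.py
```

```text
t 5.25 q [ 0.3444  0.4646 -0.1539  1.8472  0.0934  0.8363 -1.2016] pos [ 0.5338 -0.1811  0.1125] rot [3.121  0.3531 0.0005] w mm 13.038809709484273 grip 3.002160681062378
Fworld [ 0.9417 -5.0296  0.3815] Ftool [-0.2057  5.1131 -0.3779] T [-1.1315 -0.1717  0.0451] toolx [0.9747 0.2234 0.0002]
```

>>> {"op": "carry_out", "data": {
  "claw": [1,1,1,1],
  "delta_pos": [
    [0,0.16,0],
    [0,0,0],
    [0,0,0],
    [0,0,0]
  ],
  "angular": [
    [0,0,0],
    [0,0,0],
    [0,0,0],
    [0,0,0]
  ]
}}

```text
clock: 5.65
position: [0.534, -0.1819, 0.1124]
ee_rot: [-3.121, -0.354, 0.0]
force: [-0.4, -1.6, 1.1]
width: 0.14
gripper_force: 3.0
```

```bash
python3 e.py
```

```text
t 5.8 q [ 0.3462  0.4658 -0.1542  1.8455  0.0928  0.8374 -1.1989] pos [ 0.534  -0.1819  0.1124] rot [-3.1214 -0.3541  0.0001] w mm 12.485823795698368 grip 3.000030219554901
Fworld [ 0.1204 -1.9596  1.169 ] Ftool [-0.3217  1.9366 -1.1693] T [-0.3985 -0.0302  0.0455] toolx [ 0.9746  0.224  -0.    ]
```

>>> {"op": "carry_out", "data": {
  "claw": [1,3,3,3,3,3,3,3,3,3,3,3,3,2,1,1,1,1,1,1],
  "delta_pos": [
    [0,0.06,0],
    [0,0,0],
    [0,0,0],
    [0,0,0],
    [0,0,0],
    [0,0,0],
    [0,0,0],
    [0,0,0],
    [0,0,0],
    [0,0,0],
    [0,0,0],
    [0,0,0],
    [0,0,0],
    [0,0,0],
    [0,0,0],
    [0,0,0],
    [0,0,0],
    [0,0,0],
    [0,0,0],
    [0,0,0]
  ],
  "angular": [
    [0,0,0],
    [0,0,0],
    [0,0,0],
    [0,0,0],
    [0,0,0.13],
    [0,0,0.13],
    [0,0,0.13],
    [0,0,0.13],
    [0,0,0.13],
    [0,0,0.13],
    [0,0,0.13],
    [0,0,0.13],
    [0,0,0.13],
    [0,0,0],
    [0,0,0],
    [0,0,0],
    [0,0,0],
    [0,0,0],
    [0,0,0],
    [0,0,0]
  ]
}}

```text
clock: 7.8
position: [0.534, -0.1828, 0.1124]
ee_rot: [2.798, -1.429, -0.0]
force: [-1.2, 0.1, 0.7]
width: 0.141
gripper_force: 3.0
```

```bash
python3 e.py
```

```text
t 7.95 q [ 0.1284  0.4589  0.1463  1.8641 -0.0879  0.8249 -2.1956] pos [ 0.534  -0.1827  0.1124] rot [ 2.7978 -1.4287 -0.0002] w mm 12.947006107740775 grip 2.9999736696481705
Fworld [-1.4379 -0.2746  0.3063] Ftool [-0.6206  1.3259 -0.3061] T [0.0109 0.304  0.0323] toolx [ 0.5863 -0.8101 -0.    ]
```

>>> {"op": "carry_out", "data": {
  "claw": [1,1,1,1,1,1,1,1,1,1,1,1,1,1,1,1,1,1,1],
  "delta_pos": [
    [0,0.04,0],
    [0,0,0],
    [0,0,0],
    [0,0,-0.017],
    [0,0,-0.017],
    [0,0,-0.017],
    [0,0,-0.017],
    [0,0,-0.017],
    [0,0,-0.017],
    [0,0,-0.017],
    [0,0,-0.017],
    [0,0,-0.017],
    [0,0,-0.017],
    [0,0,-0.017],
    [0,0,-0.017],
    [0,0,-0.017],
    [0,0,-0.017],
    [0,0,0],
    [0,0,0]
  ],
  "angular": [
    [0,0,0],
    [0,0,0],
    [0,0,0],
    [0,0,-0.14],
    [0,0,-0.14],
    [0,0,-0.14],
    [0,0,-0.14],
    [0,0,-0.14],
    [0,0,-0.14],
    [0,0,-0.14],
    [0,0,-0.14],
    [0,0,-0.14],
    [0,0,-0.14],
    [0,0,-0.14],
    [0,0,-0.14],
    [0,0,-0.14],
    [0,0,-0.14],
    [0,0,0],
    [0,0,0]
  ],
  "force": 20
}}

```text
clock: 9.85
position: [0.5338, -0.1827, 0.1148]
ee_rot: [-2.748, -1.522, -0.0]
force: [-1.3, 1.4, -0.3]
width: 0.126
gripper_force: 20.0
```

```bash
python3 e.py
```

```text
t 10.0 q [ 0.4912  0.4842 -0.3532  1.8305  0.2133  0.8642 -0.5213] pos [ 0.5338 -0.1827  0.1148] rot [-2.7467 -1.5246  0.0002] w mm 11.822779677883597 grip 20.000072121620178
Fworld [-0.9522  1.5496  0.1119] Ftool [ 0.8115 -1.6278 -0.1115] T [ 0.4032  0.2113 -0.0143] toolx [ 0.5289  0.8487 -0.    ]
```

>>> {"op": "carry_out", "data": {
  "claw": [1,1,1,1,1,1,1,1,1,1,1,1,1,1,1,1,1,1],
  "delta_pos": [
    [0,0,-0.0165],
    [0,0,-0.0165],
    [0,0,-0.0165],
    [0,0,-0.0165],
    [0,0,-0.0165],
    [0,0,-0.0165],
    [0,0,-0.0165],
    [0,0,-0.0165],
    [0,0,-0.0165],
    [0,0,-0.0165],
    [0,0,-0.0165],
    [0,0,-0.0165],
    [0,0,-0.0165],
    [0,0,-0.0165],
    [0,0,-0.0165],
    [0,0,-0.0165],
    [0,0,0],
    [0,0,0]
  ],
  "angular": [
    [0,0,-0.1375],
    [0,0,-0.1375],
    [0,0,-0.1375],
    [0,0,-0.1375],
    [0,0,-0.1375],
    [0,0,-0.1375],
    [0,0,-0.1375],
    [0,0,-0.1375],
    [0,0,-0.1375],
    [0,0,-0.1375],
    [0,0,-0.1375],
    [0,0,-0.1375],
    [0,0,-0.1375],
    [0,0,-0.1375],
    [0,0,-0.1375],
    [0,0,-0.1375],
    [0,0,0],
    [0,0,0]
  ]
}}

```text
clock: 11.8
position: [0.5338, -0.183, 0.1173]
ee_rot: [0.108, -3.14, -0.0]
force: [-2.2, 0.9, 0.9]
width: 0.129
gripper_force: 20.0
```

```bash
python3 e.py
```

```text
t 11.95 q [ 0.8496  0.624  -0.9025  1.7985  0.5745  1.0056  1.3586] pos [ 0.5337 -0.183   0.1174] rot [ 0.1119 -3.1393  0.0005] w mm 11.664490742496234 grip 20.000108778476715
Fworld [-1.8346  0.9289  0.5894] Ftool [ 1.764   1.057  -0.5892] T [ 0.4082  0.208  -0.0119] toolx [-0.9975 -0.0712  0.0003]
```

>>> {"op": "carry_out", "data": {
  "claw": [1,1,1,1],
  "delta_pos": [
    [0,0,-0.012],
    [0,0,-0.012],
    [0,0,0],
    [0,0,0]
  ],
  "angular": [
    [0,0,-0.1],
    [0,0,-0.1],
    [0,0,0],
    [0,0,0]
  ]
}}

```text
clock: 12.35
position: [0.5338, -0.1829, 0.1176]
ee_rot: [0.423, -3.113, -0.0]
force: [-1.6, 0.8, 0.2]
width: 0.129
gripper_force: 20.0
```

```bash
python3 e.py
```

```text
t 12.5 q [ 0.8766  0.6442 -0.9515  1.7962  0.6091  1.0259  1.5296] pos [ 0.5338 -0.1829  0.1177] rot [ 0.4258 -3.1124  0.0004] w mm 11.613050013413286 grip 19.999964833259583
Fworld [-1.9142  1.2639  0.3772] Ftool [ 1.5046  1.7315 -0.3772] T [ 0.3685  0.2267 -0.028 ] toolx [-0.9633 -0.2686  0.0002]
```

>>> {"op": "carry_out", "data": {
  "claw": [3,3,3,3,3,3,3,3,3,0,0,0,0,0,0,0,0,0],
  "delta_pos": [
    [0,0,0],
    [0,0,0],
    [0,0,0],
    [0,0,0],
    [0,0,0],
    [0,0,-1],
    [0,0,-1.5],
    [0,0,-1.5],
    [0,0,-0.73],
    [0,0,0],
    [0,0,0],
    [0,0,0],
    [0,0,0],
    [0,0,0],
    [0,0,0],
    [0,0,0],
    [0,0,0],
    [0,0,0]
  ],
  "angular": [
    [0,0,0],
    [0,0,0],
    [0,0,0],
    [0,0,0],
    [0,0,0],
    [0,0,0],
    [0,0,0],
    [0,0,0],
    [0,0,0],
    [0,0,0],
    [0,0,0],
    [0,0,0],
    [0,0,0],
    [0,0,0],
    [0,0,0],
    [0,0,0],
    [0,0,0],
    [0,0,0]
  ]
}}

```text
clock: 14.3
position: [0.5338, -0.1829, 0.165]
ee_rot: [0.429, -3.112, -0.0]
force: [0.2, -0.9, -0.7]
width: 0.004
gripper_force: 0.0
```

```bash
python3 e.py; python3 d.py pics/v4.png
```

```text
t 14.45 q [ 0.9054  0.5952 -0.9924  1.7454  0.5521  1.1088  1.5793] pos [ 0.5338 -0.1829  0.165 ] rot [ 0.4293 -3.1121  0.    ] w mm 0.546595398978301 grip 0.0
Fworld [ 0.1454 -0.2413 -0.3086] Ftool [-0.0747 -0.2716  0.3086] T [ 0.1742 -0.1015 -0.0311] toolx [-0.9627 -0.2707  0.    ]
[ 0.9054  0.5952 -0.9924  1.7454  0.5521  1.1088  1.5793] [ 0.5338 -0.1829  0.165 ] [ 0.4293 -3.1121  0.    ] 14.45 [-0.2444 -0.6196  0.2598] 0.0059412543367206635
[196.7345 144.2342]
[196.7345 144.2342]
[213.5805 145.5136]
[179.9619 142.9605]
[198.2332 151.1162]
131 94
```

View pics/v4.png

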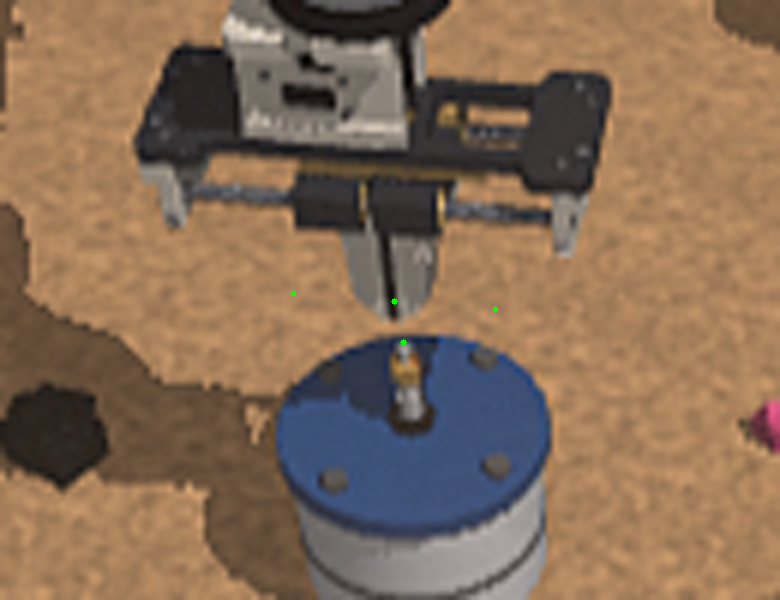

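The picture shows the shut fingers above the pin, with the nut raised at (404,365) just under the pin head at (404,345). I'm pressing down in small steps.

>>> {"op": "carry_out", "data": {
  "claw": [0,0,0,0,0,0],
  "delta_pos": [
    [0,0,0.8],
    [0,0,0.8],
    [0,0,0.2],
    [0,0,0.1],
    [0,0,0],
    [0,0,0]
  ],
  "angular": [
    [0,0,0],
    [0,0,0],
    [0,0,0],
    [0,0,0],
    [0,0,0],
    [0,0,0]
  ],
  "force": 10
}}

```text
clock: 15.1
position: [0.534, -0.1829, 0.1461]
ee_rot: [-0.429, 3.112, -0.0]
force: [-1.1, -0.7, 0.6]
width: 0.006
gripper_force: 0.0
```

>>> {"op": "carry_out", "data": {
  "claw": [0,0,0],
  "delta_pos": [
    [0,0,0.1],
    [0,0,0],
    [0,0,0]
  ],
  "angular": [
    [0,0,0],
    [0,0,0],
    [0,0,0]
  ]
}}

```text
clock: 15.4
position: [0.5339, -0.1829, 0.1451]
ee_rot: [-0.429, 3.112, -0.0]
force: [0.1, -0.1, -0.3]
width: 0.009
gripper_force: 0.0
```

>>> {"op": "carry_out", "data": {
  "claw": [0,0,0],
  "delta_pos": [
    [0,0,0.1],
    [0,0,0],
    [0,0,0]
  ],
  "angular": [
    [0,0,0],
    [0,0,0],
    [0,0,0]
  ]
}}

```text
clock: 15.7
position: [0.5338, -0.1829, 0.1439]
ee_rot: [0.429, -3.112, -0.0]
force: [-0.2, -0.8, -0.4]
width: 0.006
gripper_force: 0.0
```

>>> {"op": "carry_out", "data": {
  "claw": [0,0,0],
  "delta_pos": [
    [0,0,0.1],
    [0,0,0],
    [0,0,0]
  ],
  "angular": [
    [0,0,0],
    [0,0,0],
    [0,0,0]
  ]
}}

```text
clock: 16.0
position: [0.5338, -0.1829, 0.143]
ee_rot: [0.429, -3.112, 0.0]
force: [0.5, 0.7, -0.6]
width: 0.005
gripper_force: 0.0
```

>>> {"op": "carry_out", "data": {
  "claw": [0,0,0],
  "delta_pos": [
    [0,0,0.1],
    [0,0,0],
    [0,0,0]
  ],
  "angular": [
    [0,0,0],
    [0,0,0],
    [0,0,0]
  ]
}}

```text
clock: 16.3
position: [0.5341, -0.1829, 0.1423]
ee_rot: [-0.429, 3.112, -0.0]
force: [-0.1, -0.1, 3.2]
width: 0.003
gripper_force: 1.9
```

>>> {"op": "carry_out", "data": {
  "claw": [0,0,0],
  "delta_pos": [
    [0,0,0.1],
    [0,0,0],
    [0,0,0]
  ],
  "angular": [
    [0,0,0],
    [0,0,0],
    [0,0,0]
  ]
}}

```text
clock: 16.6
position: [0.534, -0.1829, 0.1412]
ee_rot: [-0.429, 3.112, -0.0]
force: [-0.6, 0.4, 4.3]
width: 0.003
gripper_force: 2.5
```

>>> {"op": "carry_out", "data": {
  "claw": [0,0,0],
  "delta_pos": [
    [0,0,0.1],
    [0,0,0],
    [0,0,0]
  ],
  "angular": [
    [0,0,0],
    [0,0,0],
    [0,0,0]
  ]
}}

```text
clock: 16.9
position: [0.5341, -0.1829, 0.1402]
ee_rot: [-0.429, 3.112, -0.0]
force: [-0.3, -0.3, 5.4]
width: 0.002
gripper_force: 2.9
```

>>> {"op": "carry_out", "data": {
  "claw": [0,0,0],
  "delta_pos": [
    [0,0,0.1],
    [0,0,0],
    [0,0,0]
  ],
  "angular": [
    [0,0,0],
    [0,0,0],
    [0,0,0]
  ]
}}

```text
clock: 17.2
position: [0.5341, -0.1829, 0.1393]
ee_rot: [-0.429, 3.111, -0.0]
force: [-0.0, -0.7, 6.5]
width: 0.006
gripper_force: 3.3
```

>>> {"op": "carry_out", "data": {
  "claw": [0,0,0],
  "delta_pos": [
    [0,0,0.06],
    [0,0,0],
    [0,0,0]
  ],
  "angular": [
    [0,0,0],
    [0,0,0],
    [0,0,0]
  ]
}}

```text
clock: 17.5
position: [0.5342, -0.1829, 0.1388]
ee_rot: [-0.429, 3.111, -0.0]
force: [-0.0, -0.0, 7.0]
width: 0.005
gripper_force: 3.6
```

>>> {"op": "carry_out", "data": {
  "claw": [0,0,0],
  "delta_pos": [
    [0,0,0.05],
    [0,0,0],
    [0,0,0]
  ],
  "angular": [
    [0,0,0],
    [0,0,0],
    [0,0,0]
  ]
}}

```text
clock: 17.8
position: [0.5343, -0.1829, 0.1384]
ee_rot: [-0.429, 3.111, -0.001]
force: [-1.1, 0.2, 8.0]
width: 0.004
gripper_force: 3.8
```

>>> {"op": "carry_out", "data": {
  "claw": [0,0,0],
  "delta_pos": [
    [0,0,0.04],
    [0,0,0],
    [0,0,0]
  ],
  "angular": [
    [0,0,0],
    [0,0,0],
    [0,0,0]
  ]
}}

```text
clock: 18.1
position: [0.5344, -0.1829, 0.1381]
ee_rot: [-0.429, 3.111, -0.001]
force: [-0.3, -0.7, 9.1]
width: 0.003
gripper_force: 4.4
```

At its stop: 9 N, slope stiffening. Holding for two seconds, then lifting off.

>>> {"op": "carry_out", "data": {
  "claw": [0,0,0,0,0,0,0,0,0,0,0,0,0,0,0,0,0,0,0,0],
  "delta_pos": [
    [0,0,0.02],
    [0,0,0],
    [0,0,0],
    [0,0,0],
    [0,0,0],
    [0,0,0],
    [0,0,0],
    [0,0,0],
    [0,0,0],
    [0,0,0],
    [0,0,0],
    [0,0,0],
    [0,0,0],
    [0,0,0],
    [0,0,0],
    [0,0,0],
    [0,0,0],
    [0,0,0],
    [0,0,0],
    [0,0,0]
  ],
  "angular": [
    [0,0,0],
    [0,0,0],
    [0,0,0],
    [0,0,0],
    [0,0,0],
    [0,0,0],
    [0,0,0],
    [0,0,0],
    [0,0,0],
    [0,0,0],
    [0,0,0],
    [0,0,0],
    [0,0,0],
    [0,0,0],
    [0,0,0],
    [0,0,0],
    [0,0,0],
    [0,0,0],
    [0,0,0],
    [0,0,0]
  ]
}}

```text
clock: 20.1
position: [0.5345, -0.1829, 0.1381]
ee_rot: [-0.429, 3.111, -0.001]
force: [-0.8, 0.4, 9.8]
width: 0.003
gripper_force: 5.0
```

>>> {"op": "carry_out", "data": {
  "claw": [0,0,0,0,0,0,0,0,0,0],
  "delta_pos": [
    [0,0,-0.15],
    [0,0,-0.2],
    [0,0,-0.2],
    [0,0,-0.5],
    [0,0,-2],
    [0,0,-3],
    [0,0,-3],
    [0,0,0],
    [0,0,0],
    [0,0,0]
  ],
  "angular": [
    [0,0,0],
    [0,0,0],
    [0,0,0],
    [0,0,0],
    [0,0,0],
    [0,0,0],
    [0,0,0],
    [0,0,0],
    [0,0,0],
    [0,0,0]
  ]
}}

```text
clock: 21.1
position: [0.5331, -0.1831, 0.2267]
ee_rot: [0.429, -3.11, -0.0]
force: [-0.4, 0.1, -0.5]
width: 0.003
gripper_force: 0.0
```

```bash
python3 -c "
from h import *
s=arm.observe();print(s['position'],s['force'])
f=arm.get_image('scene')['frame'][:,:,::-1]
cv2.imwrite('pics/v5.png',cv2.resize(f[120:200,145:255],None,fx=7,fy=7,interpolation=2))"
```

```text
[ 0.5330614  -0.18313246  0.2267484 ] [-0.42068583  0.10214102 -0.4688868 ]
```

View pics/v5.png

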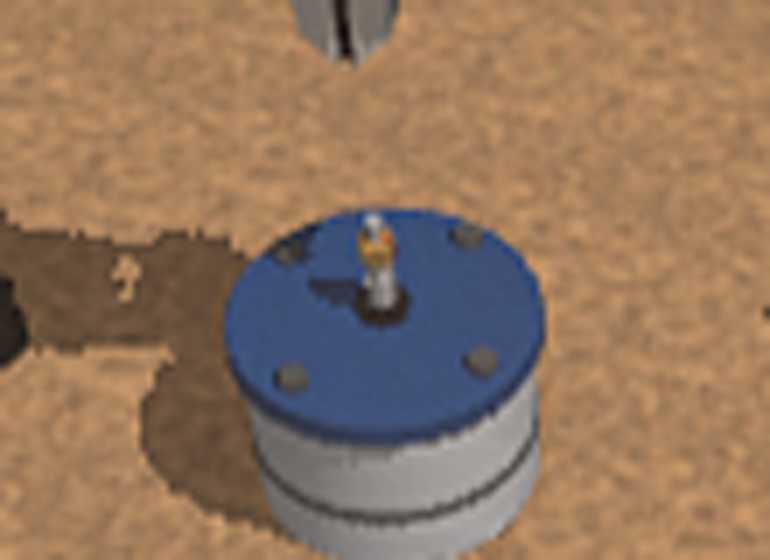

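The picture shows the stem upright, the pin head out at (373,222), the nut raised at (377,245) and the gripper clear of the pot. Handing in.

```bash
python3 -c "
from cell import arm
print(arm.sign_off())"
```

```text
the job is handed in; nothing more can be done
None
```

I turned the nut about 4.36 rad with no sign of slip, pressed the pin to its stop at about 9 N for over two seconds and let it spring back, then handed the job in. No verdict came back, and the nut's angle and the pin's travel are judged from tool motion, force and pictures only.

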